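# Right the fallen buffer bottle in its tray lane

### The arm

A 6-joint arm with a two-finger parallel gripper is mounted at the origin on a cart in front of the work surface, level with it; the furniture and walls round the work are solid. World frame = base frame: x ahead of the robot, y to its left, z up, the work surface at z = 0. Lengths are in m, angles in rad, forces in N, time in s.
With the tool pointing down it reaches from about 0.375 to 0.825 m from the base axis. Payload 5.5 kg.
Tool frame: the origin (TCP) lies at the very end of the fingers, on their centre line; the grasp point (between the pads) lies 19 mm behind it; y points along the fingers, x is the direction in which the jaws open and shut, and the axes are right-handed (so a half turn about y gives the same grasp; the last joint's range is limited). The gripper opens to 85 mm and grips with 20 to 120 N. Pads are 22 mm wide; open, the fingers measure 114 mm over their backs; the gripper's body (76 mm by 85 mm) begins 54 mm behind the grasp point. The pads swing forward as they close: fully open they stand 13 mm farther back than shut.
Start: joints at [-1.197, 0.314, -0.047, 1.21, 0, 1.571], TCP at [0.219, -0.559, 0.231] pointing down, gripper open.
Joint ranges: [-2.67, 2.67], [-0.69, 1.73], [-1.03, 1.25], [-2.08, 2.16], [-1.42, 1.45], [-3.14, 3.14]. Speed limits (rad/s): [2.39, 2.39, 3.01, 3.14, 3.14, 3.14].

### API

Orientations are given as a unit quaternion [w, x, y, z].
In Python, from rig import manip, eyes gives the robot as it stands.
- The arm moves only by the tool apply_moves, never from a script. Its argument "commands" is one flat list of numbers, 7 for each row, row after row: the opening, from 0 (shut) to 1 (fully open), then the shift along the tool's x, y, z in cm, then the turn, a rotation vector about the tool's x, y, z in rad. In form: [grip, x, y, z, wx, wy, wz, grip, x, y, z, wx, wy, wz, ...]. A call has 1 to 20 rows; each row shifts and turns the pose as measured when the row begins, along the tool's axes as they then stand; what a row does not reach is not made up. A row lasts 1/12 s, in which the tool goes at most 41.7 mm and 7.16 degrees, less where a joint would pass 70% of its speed; a pose out of reach is approached as far as the arm can. A call with a gripper value outside its range is refused whole. The fingers move at their own pace and stop on an object; "force" is the grip in N (left out, the last holds). Time passes only in rows, so rows that do not move let the fingers close. It gives the time, the measured TCP pose, the force and the opening at its end, in the units of the state.
- manip.read_state(): the state, without advancing time (a new reading comes with each control period).
- eyes.read_camera(name): name is "scene" or "top"; returns a dict with "image" (480x640x3 uint8, blue, green, red), "fx", "fy", "cx", "cy" (pixels), "extrinsics" (4x4, takes a point from camera to world coordinates). Camera axes: x right, y up, looking along -z (the intrinsics and any distortion apply to the point x, -y, -z); pixel columns grow to the right and rows downward; lengths in m; the calibration is good to about 2 mm. A picture is of the moment at which its call begins. There is no depth.
- manip.sign_off(): hands the job in, once; it reports no verdict.
The state is a dict: "time": time; "joint_pos": joint angles; "qd": joint speeds; "tau": joint torques, N m; "tcp_pos": TCP position; "eef_rot": TCP orientation; "force": force on the tool from outside, world axes, zero at the start; "ft_torque": the same for the moment, N m; "grip_width": finger opening in m.
Only numpy, scipy, OpenCV 4.12 (cv2) and the standard library are available. Lean on these libraries where they do the work, as an engineer would, in place of code of your own. Each camera call takes 0.05 s, during which the arm holds its last target.

### The job

The yellow-capped solution bottle has fallen over in the bottle tray. Stand it upright again, cap up, on the empty ringed middle place between its two neighbours, without disturbing the red-capped and blue-capped bottles, and let go of it.

Things in the scene. Friction and masses are not known exactly. Their poses are not given: they have to be found in the camera images.
- fallen_bottle_center (a point): Yellow-capped white bottle, loose, lying on its side mid-tray (may roll). Body 48 mm diameter, 82 mm long from the base; then a cap 32 mm wide, 16 mm long; 98 mm in all, 0.1 to 0.2 kg. Point: on its axis, 49 mm from the base. Its z axis runs base to cap: at first level, to the robot's left (+y) within 0.8 rad; up once it stands. The point is 30 mm above the table lying, 55 mm standing on the tray.
- red_bottle_center (a point): Red-capped bottle of the same size, loose, standing at one end of the lane; point on its axis, half-way up (49 mm above the tray's floor), z axis up. To be left where it is.
- blue_bottle_center (a point): Blue-capped bottle of the same size, loose, standing at the other end of the lane (red and blue may be swapped); point on its axis, half-way up, z axis up. To be left where it is.
- place (a point): Centre of the middle ringed place, on the tray's floor, 6 mm above the table. z up, y along the lane (roughly the robot's left), x across it. Three printed flat rings (blue, 66 mm outer diameter, white inside) lie along y: this one, and one 150 mm to each side where the neighbours stand (within 8 mm).
- tray: Fixed grey bottle tray, one straight lane: 430 mm long (y), 140 mm wide (x), flat floor 6 mm above the table, rim 7 mm thick rising 14 mm above the table (8 mm above the floor). Origin: centre of its underside, on the table.
There are look-alikes about, which are no part of the job. What is shaped like the part that bears fallen_bottle_center but green is not meant.

How it is judged:
At the end, for the whole second after the job is handed in: The yellow-capped bottle stands upright (cap up, within 0.08 rad) on the tray's floor with its axis within 20 mm of the centre of the middle ring, released and at rest; the red- and blue-capped bottles stand upright within 15 mm of where they were (angle between each of fallen_bottle_center, red_bottle_center, blue_bottle_center's own z axis and vertical below 0.08 rad and horizontal distance between fallen_bottle_center and place below 0.02 m and z of fallen_bottle_center in the frame of place below 0.054 m and linear speed of fallen_bottle below 0.02 m/s and distance of each of red_bottle_center, blue_bottle_center from where it was at the start of the episode below 0.015 m); the robot touches nothing.
It fails at once if the red-capped neighbour is tipped over (angle between red_bottle_center's own z axis and vertical above 0.5 rad).
It fails at once if the blue-capped neighbour is tipped over (angle between blue_bottle_center's own z axis and vertical above 0.5 rad).
It also fails if it takes over 38 s, if anything falls off the work surface, if the arm or the gripper's body presses on something with over 40 N, if the wrist force passes 120 N, or if a joint passes its speed limit or range.

## Working session

There is one attempt and no reset: what is moved stays moved. The work goes in short steps, Python scripts to look and compute and a tool call to move; the robot and the scene stay as the last step left them, time stands still between calls to the robot, and variables do not carry over. Pictures are saved under pics/ and viewed, and the job is handed in when it is done.

Besides the shell and the picture viewer there is one more tool, called after ">>>" as name(argument=value, ...) on one line, values as JSON. apply_moves: Moves the arm, as the interface text tells. Its arguments: {"type":"object","properties":{"commands":{"type":"array","items":{"type":"number"}},"force":{"type":"number"}},"required":["commands"]}

```bash
mkdir -p pics; ls
python3 - <<'E'
from rig import manip, eyes
import cv2,numpy as np
print(manip.read_state())
for n in ("scene","top"):
    c=eyes.read_camera(n); cv2.imwrite(f"pics/{n}0.png",c["image"]); print(n,{k:v for k,v in c.items() if k!="image"})
E
```

```text
pics
{'time': 0.0, 'joint_pos': array([-1.19701070e+00,  3.14227758e-01, -4.80583883e-02,  1.21018281e+00,
        7.76466095e-06,  1.57078805e+00]), 'qd': array([ 0.00057545, -0.00130649,  0.00032627, -0.00143579, -0.00021758,
        0.00016089]), 'tau': array([ 3.64857697e-03, -5.39586461e+01,  3.39751589e+01,  1.94789510e-02,
        2.14973456e-04, -9.35796038e-06]), 'tcp_pos': array([ 0.21888316, -0.55804847,  0.23044258]), 'eef_rot': array([ 0.58453341, -0.58386251,  0.39887427, -0.39790022]), 'force': array([1.11143365, 0.48622819, 0.03664141]), 'ft_torque': array([0.01344711, 0.05986902, 0.00368293]), 'grip_width': 0.0851640309650427}
scene {'fx': 533.0755913170395, 'fy': 533.0755913170395, 'cx': 320.37910238947757, 'cy': 242.15833304638505, 'extrinsics': array([[ 0.73943046,  0.44115764, -0.50854944,  0.16325583],
       [-0.67322477,  0.48825345, -0.55531701, -0.38783991],
       [ 0.00331868,  0.75298639,  0.65802773,  0.61210002],
       [ 0.        ,  0.        ,  0.        ,  1.        ]])}
top {'fx': 589.461601551831, 'fy': 589.461601551831, 'cx': 305.9069717665687, 'cy': 243.45148823703985, 'extrinsics': array([[ 0.01632221,  0.99699436, -0.07573527,  0.50394176],
       [-0.99964554,  0.01467836, -0.02221133,  0.06968244],
       [-0.0210329 ,  0.07607096,  0.99688055,  1.0380826 ],
       [ 0.        ,  0.        ,  0.        ,  1.        ]])}
```

View pics/scene0.png

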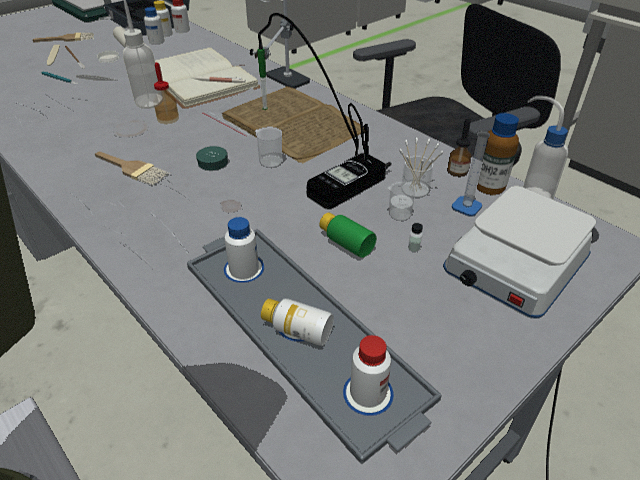

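View pics/top0.png

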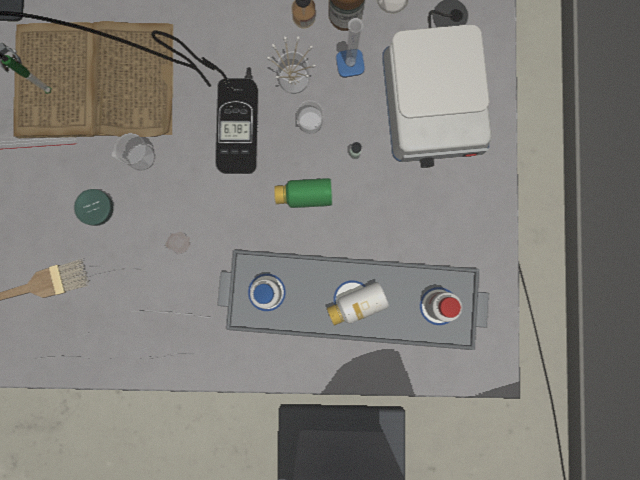

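Candidates: the white bottle with a yellow cap in the tray (top 358,302; scene 297,322), and the green look-alike (top 305,193; scene 348,235), which is excluded. The red one is at top (445,306) and the blue at top (265,292). I choose the white one in the tray and check it in a crop.

Run:
```python
import cv2
a=cv2.imread("pics/top0.png")[240:360,220:500]; cv2.imwrite("pics/ct.png",cv2.resize(a,None,fx=2.8,fy=2.8,interpolation=cv2.INTER_CUBIC))
a=cv2.imread("pics/scene0.png")[280:370,240:360]; cv2.imwrite("pics/cs.png",cv2.resize(a,None,fx=6,fy=6,interpolation=cv2.INTER_CUBIC))
```

```text
(no output)
```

View pics/ct.png

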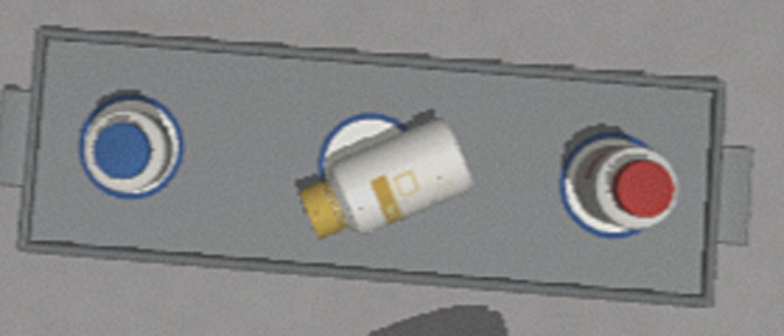

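View pics/cs.png

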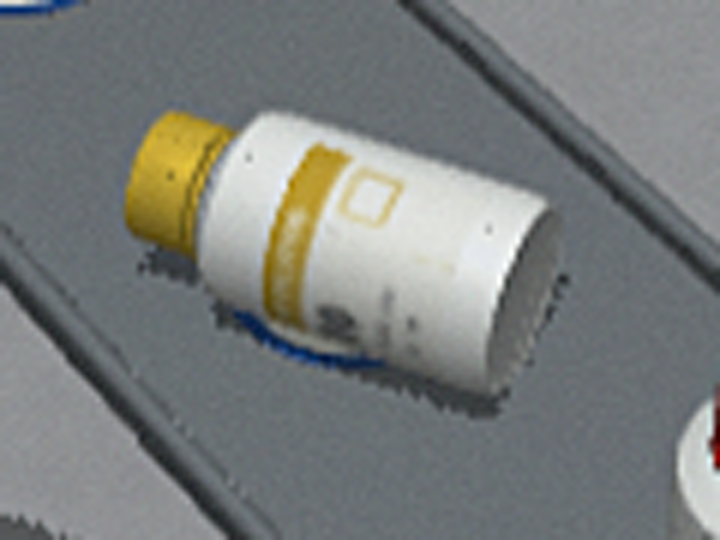

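```bash
cat > h.py <<'E'
import numpy as np,cv2
from rig import manip,eyes
from scipy.spatial.transform import Rotation as R
def ray(c,u,v):
    d=np.array([(u-c["cx"])/c["fx"],-(v-c["cy"])/c["fy"],-1]); E=c["extrinsics"]; return E[:3,3],E[:3,:3]@d
def onz(c,u,v,z):
    o,d=ray(c,u,v); return o+d*(z-o[2])/d[2]
def proj(c,P):
    E=c["extrinsics"]; p=(np.atleast_2d(P)-E[:3,3])@E[:3,:3]
    return np.c_[c["cx"]-c["fx"]*p[:,0]/p[:,2],c["cy"]+c["fy"]*p[:,1]/p[:,2]]
def bottle(center,axis):
    axis=axis/np.linalg.norm(axis); b=np.cross(axis,[0.3,.2,.9]);b/=np.linalg.norm(b);e=np.cross(axis,b)
    t=np.linspace(0,2*np.pi,40); rings=[]
    for s,r in((-49,24),(33,24),(33,16),(49,16)):
        rings.append(center+axis*s/1e3+r/1e3*(np.outer(np.cos(t),b)+np.outer(np.sin(t),e)))
    return rings
def draw(c,img,center,axis,col=(255,0,255)):
    for r in bottle(center,axis): cv2.polylines(img,[np.round(proj(c,r)*16).astype(int)],True,col,1,shift=4)
def tcp():
    s=manip.read_state(); q=s["eef_rot"]; return s["tcp_pos"],R.from_quat([q[1],q[2],q[3],q[0]])
E
python3 - <<'E'
from h import *
t=eyes.read_camera("top"); s=eyes.read_camera("scene")
f=lambda u,v,z:onz(t,220+u/2.8-.3,240+v/2.8-.3,z)
cap=f(311,212,.030); base=f(458,153,.030)
print(cap,base,np.linalg.norm(cap-base))
a=cap-base; a/=np.linalg.norm(a); ctr=(cap+base)/2; print(ctr,np.degrees(np.arctan2(a[1],a[0])))
B=f(131,146,.006);Rr=f(612,187,.006);M=f(370,165,.006);print("rings",B,Rr,M,(B+Rr)/2,np.linalg.norm(B-Rr))
bb=f(122,151,.104);rb=f(643,188,.104);print("caps",bb,rb)
M=(B+Rr)/2
for n,c in(("t",t),("s",s)):
    im=c["image"].copy(); draw(c,im,ctr,a)
    for p in(bb,rb): draw(c,im,np.array([p[0],p[1],.055]),np.array([0,0,1.]),(0,255,255))
    th=np.linspace(0,6.3,40)
    for P in(B,M,Rr): cv2.polylines(im,[np.round(proj(c,P+.033*np.c_[np.cos(th),np.sin(th),0*th])*16).astype(int)],True,(0,255,0),1,shift=4)
    im=im[240:360,220:500] if n=="t" else im[200:430,170:450]
    cv2.imwrite(f"pics/o{n}.png",cv2.resize(im,None,fx=2.6,fy=2.6,interpolation=cv2.INTER_CUBIC))
E
```

```text
[0.45860398 0.04791292 0.03      ] [ 0.49572814 -0.04077827  0.03      ] 0.09614743841496347
[0.47716606 0.00356732 0.03      ] 112.71309723430241
rings [0.49651966 0.16020493 0.006     ] [ 0.47612616 -0.13865826  0.006     ] [0.48719539 0.01111844 0.006     ] [0.48632291 0.01077334 0.006     ] 0.29955817610895785
caps [0.49432617 0.15664091 0.104     ] [ 0.47850326 -0.13616268  0.104     ]
```

View pics/ot.png

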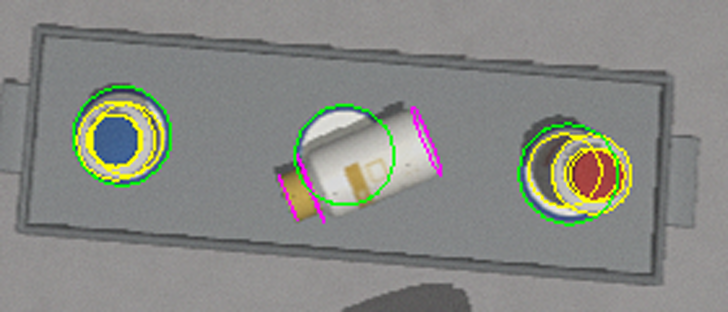

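View pics/os.png

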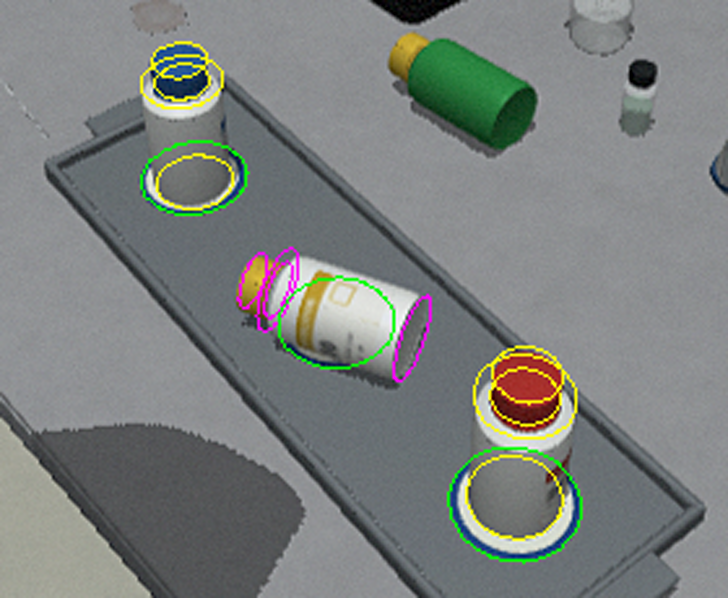

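The scene overlay agrees to about 2 px. The bottle centre is (0.477, 0.004), cap azimuth 113°, and the place is (0.486, 0.011). My plan is to grasp the body with the tool leaned 40° over the cap side, lift, yaw, tilt 90° about the jaw axis and lower. The tool then ends leaning 50° and clear of the neighbours.

```bash
cat >> h.py <<'E'
def toolR(az,phi,sgn=1):
    "az: cap azimuth, tool y = cos(phi)(-z)-sin(phi)a, jaws perpendicular (deg); phi -50 => after tilt"
    a=np.array([np.cos(np.radians(az)),np.sin(np.radians(az)),0]);z=np.array([0,0,1.])
    y=-np.cos(np.radians(phi))*z-np.sin(np.radians(phi))*a
    x=sgn*np.cross(a,z); return R.from_matrix(np.c_[x,y,np.cross(x,y)])
def plan(p,Rt):
    pc,Rc=tcp(); j=manip.read_state()
    d=Rc.inv().apply(np.array(p)-pc)*100; w=(Rc.inv()*Rt).as_rotvec()
    print("t",round(j["time"],2),"tcp",pc.round(4),"j",np.round(j["joint_pos"],3),"grip",round(j["grip_width"],4),"F",j["force"].round(1))
    print("d_cm",d.round(2),"n>=",np.linalg.norm(d)/4.17,"rot",w.round(3),"deg",np.degrees(np.linalg.norm(w)).round(1),"n>=",np.degrees(np.linalg.norm(w))/7.16)
    print("Rc",Rc.as_matrix().round(3).tolist())
E
python3 - <<'E'
from h import *
for s in(1,-1): plan([.449,.07,.25],toolR(112.7,40,s))
E
```

```text
t 0.2 tcp [ 0.219  -0.5582  0.2308] j [-1.197  0.314 -0.048  1.21  -0.     1.571] grip 0.0854 F [-1.1  0.2  0.2]
d_cm [-50.09  -1.87  44.36] n>= 16.05065495202838 rot [-0.543 -1.522 -0.555] deg 97.9 n>= 13.670432797543517
Rc [[0.365, -0.0, 0.931], [-0.931, 0.001, 0.365], [-0.001, -1.0, -0.0]]
t 0.2 tcp [ 0.219  -0.5582  0.2308] j [-1.197  0.314 -0.048  1.21  -0.     1.571] grip 0.0854 F [-1.1  0.2  0.2]
d_cm [-50.09  -1.87  44.36] n>= 16.05065495202838 rot [ 0.552  1.479 -0.539] deg 95.6 n>= 13.351547790273615
Rc [[0.365, -0.0, 0.931], [-0.931, 0.001, 0.365], [-0.001, -1.0, -0.0]]
```

>>> apply_moves(commands=[1, -3.13, -0.12, 2.77, 0, 0, 0, 1, -3.13, -0.12, 2.77, 0, 0, 0, 1, -3.13, -0.12, 2.77, 0, 0, 0, 1, -3.13, -0.12, 2.77, 0, 0, 0, 1, -3.13, -0.12, 2.77, 0, 0, 0, 1, -3.13, -0.12, 2.77, 0, 0, 0, 1, -3.13, -0.12, 2.77, 0, 0, 0, 1, -3.13, -0.12, 2.77, 0, 0, 0])

```text
time: 0.87
tcp_pos: [0.3318, -0.2476, 0.2362]
eef_rot: [0.582, -0.581, 0.403, -0.402]
force: [2.1, -0.8, -0.5]
grip_width: 0.0852
```

Run:
```python
from h import *
for s in(1,-1): plan([.449,.07,.25],toolR(112.7,40,s))
```

```text
t 0.87 tcp [ 0.3318 -0.2476  0.2362] j [-0.641 -0.038 -0.444  1.167  0.     2.14 ] grip 0.0852 F [ 2.1 -0.8 -0.5]
d_cm [-25.6   -1.35  22.16] n>= 8.125041144520877 rot [-0.54  -1.534 -0.561] deg 98.6 n>= 13.768547321680504
Rc [[0.352, -0.002, 0.936], [-0.936, 0.002, 0.352], [-0.002, -1.0, -0.001]]
t 0.87 tcp [ 0.3318 -0.2476  0.2362] j [-0.641 -0.038 -0.444  1.167  0.     2.14 ] grip 0.0852 F [ 2.1 -0.8 -0.5]
d_cm [-25.6   -1.35  22.16] n>= 8.125041144520877 rot [ 0.556  1.467 -0.535] deg 94.9 n>= 13.260240039278834
Rc [[0.352, -0.002, 0.936], [-0.936, 0.002, 0.352], [-0.002, -1.0, -0.001]]
```

>>> apply_moves(commands=[1, -3.4, -0.2, 2.95, 0, 0, 0, 1, -3.4, -0.2, 2.95, 0, 0, 0, 1, -3.4, -0.2, 2.95, 0, 0, 0, 1, -3.4, -0.2, 2.95, 0, 0, 0, 1, -3.4, -0.2, 2.95, 0, 0, 0, 1, -3.4, -0.2, 2.95, 0, 0, 0, 1, -3.4, -0.2, 2.95, 0, 0, 0])

```text
time: 1.45
tcp_pos: [0.4298, 0.027, 0.2503]
eef_rot: [0.582, -0.58, 0.402, -0.404]
force: [0.1, -1.1, -0.3]
grip_width: 0.0858
```

Run:
```python
from h import *
for s in(1,-1): plan([.449,.07,.25],toolR(112.7,40,s))
```

```text
t 1.45 tcp [0.4298 0.027  0.2503] j [ 0.062 -0.016 -0.391  1.193  0.     2.846] grip 0.0858 F [ 0.1 -1.1 -0.3]
d_cm [-3.35  0.04  3.3 ] n>= 1.1281347433941364 rot [-0.54  -1.538 -0.558] deg 98.7 n>= 13.785695566361953
Rc [[0.35, 0.002, 0.937], [-0.937, 0.001, 0.35], [0.0, -1.0, 0.002]]
t 1.45 tcp [0.4298 0.027  0.2503] j [ 0.062 -0.016 -0.391  1.193  0.     2.846] grip 0.0858 F [ 0.1 -1.1 -0.3]
d_cm [-3.35  0.04  3.3 ] n>= 1.1281347433941364 rot [ 0.552  1.464 -0.535] deg 94.7 n>= 13.22992074998436
Rc [[0.35, 0.002, 0.937], [-0.937, 0.001, 0.35], [0.0, -1.0, 0.002]]
```

>>> apply_moves(commands=[1, -1.7, 0, 1.6, 0, 0, 0, 1, -1.7, 0, 1.6, 0, 0, 0, 1, 0, 0, 0, -0.036, -0.1025, -0.037, 1, 0, 0, 0, -0.036, -0.1025, -0.037, 1, 0, 0, 0, -0.036, -0.1025, -0.037, 1, 0, 0, 0, -0.036, -0.1025, -0.037, 1, 0, 0, 0, -0.036, -0.1025, -0.037, 1, 0, 0, 0, -0.036, -0.1025, -0.037, 1, 0, 0, 0, -0.036, -0.1025, -0.037, 1, 0, 0, 0, -0.036, -0.1025, -0.037])

```text
time: 2.28
tcp_pos: [0.4519, 0.0812, 0.2514]
eef_rot: [-0.54, 0.825, -0.084, 0.146]
force: [-0.1, -0.2, -0.4]
grip_width: 0.0851
```

Run:
```python
from h import *
plan([.449,.07,.25],toolR(112.7,40,1))
```

```text
t 2.28 tcp [0.4519 0.0812 0.2514] j [ 0.448  0.163 -0.263  1.316 -0.379  2.385] grip 0.0851 F [-0.1 -0.2 -0.4]
d_cm [ 0.04  0.57 -1.01] n>= 0.27887219015269354 rot [-0.245 -0.674 -0.239] deg 43.3 n>= 6.051980072575637
Rc [[0.943, 0.018, 0.331], [-0.296, -0.402, 0.866], [0.149, -0.915, -0.374]]
```

>>> apply_moves(commands=[1, 0, 0, 0, -0.036, -0.1025, -0.037, 1, 0, 0, 0, -0.036, -0.1025, -0.037, 1, 0, 0, 0, -0.036, -0.1025, -0.037, 1, 0, 0, 0, -0.036, -0.1025, -0.037, 1, 0, 0, 0, -0.036, -0.1025, -0.037, 1, 0, 0, 0, -0.036, -0.1025, -0.037])

```text
time: 2.78
tcp_pos: [0.453, 0.0831, 0.2506]
eef_rot: [-0.424, 0.887, 0.17, -0.073]
force: [-0.5, 0.1, -0.2]
grip_width: 0.0855
```

Run:
```python
from h import *
plan([.449,.07,.20],toolR(112.7,40,1))
```

```text
t 2.78 tcp [0.453  0.0831 0.2506] j [ 0.636  0.142 -0.399  1.226 -0.657  1.907] grip 0.0855 F [-0.5  0.1 -0.2]
d_cm [-0.91  4.59  2.35] n>= 1.255984835067233 rot [-0.016 -0.027 -0.005] deg 1.9 n>= 0.25846149791953693
Rc [[0.932, 0.239, -0.274], [0.363, -0.583, 0.727], [0.013, -0.776, -0.63]]
```

```bash
cat > kin.py <<'E'
import numpy as np
from scipy.spatial.transform import Rotation as R
from scipy.optimize import least_squares
D=[([-1.197,.314,-.048,1.21,0,1.571],[.219,-.5582,.2308]),([-.641,-.038,-.444,1.167,0,2.14],[.3318,-.2476,.2362]),([.062,-.016,-.391,1.193,0,2.846],[.4298,.027,.2503]),
([.448,.163,-.263,1.316,-.379,2.385],[.4519,.0812,.2514]),([.636,.142,-.399,1.226,-.657,1.907],[.453,.0831,.2506])]
def basis(q):
    q=np.asarray(q); Z=R.from_euler('z',q[0]); Y=lambda a:R.from_euler('y',a); p=q[1]-q[2]+q[3]
    Rf=Z*Y(p)*R.from_euler('z',S5*q[4])
    cols=[Z.apply([1,0,0]),[0,0,1],(Z*Y(q[1])).apply([1,0,0]),(Z*Y(q[1])).apply([0,0,1]),(Z*Y(q[1]-q[2])).apply([1,0,0]),(Z*Y(q[1]-q[2])).apply([0,0,1]),(Z*Y(p)).apply([1,0,0]),Rf.apply([1,0,0])]
    M=(Rf*R.from_euler('x',q[5])).as_matrix()
    return np.array(cols,float).T, np.c_[M[:,1],M[:,0],-M[:,2]]
S5=1
def fit():
    A=np.vstack([basis(q)[0] for q,_ in D]); b=np.hstack([p for _,p in D]); lam=1e-3
    x0=np.array([0,.15,0,.3,.3,0,.08,.2])
    x=np.linalg.solve(A.T@A+lam**2*np.eye(8),A.T@b+lam**2*x0); return x,(A@x-b).reshape(-1,3)
lo=np.array([-2.67,-.69,-1.03,-2.08,-1.42,-3.14]);hi=np.array([2.67,1.73,1.25,2.16,1.45,3.14])
def ik(x,p,Rt,q0):
    def f(q):
        A,M=basis(q); return np.r_[(A@x-p)*10, (R.from_matrix(M).inv()*Rt).as_rotvec()]
    s=least_squares(f,np.clip(q0,lo+1e-3,hi-1e-3),bounds=(lo,hi)); r=f(s.x); return s.x,np.linalg.norm(r[:3])/10,np.linalg.norm(r[3:])
E
python3 - <<'E'
import kin; from h import *
for s in(1,-1):
    kin.S5=s; x,e=kin.fit(); print(s,x.round(3),np.abs(e).max(1).round(4), np.abs(kin.basis(kin.D[-1][0])[1]-tcp()[1].as_matrix()).max().round(3))
    if np.abs(kin.basis(kin.D[-1][0])[1]-tcp()[1].as_matrix()).max()<.05: S=s
kin.S5=S;x,e=kin.fit()
G=np.array([.477,.004,.030]);q=np.array(kin.D[-1][0])
Rt=toolR(112.7,40);print("grasp",*[np.round(v,3) for v in kin.ik(x,G+.019*Rt.apply([0,1,0]),Rt,q)])
P=np.array([.486,.011,.055])
for az in range(-60,241,20):
  for lean in(50,):
    best=None
    for q0 in([0,.3,-.2,.5,0,2.5],[.6,.1,-.4,1.2,-.6,1.9],[-.5,.3,-.2,.5,.5,1],[0,1,0,1.8,0,1.5],[0,.3,-.2,.5,0,0]):
        Rt=toolR(az,lean-90); r=kin.ik(x,P+.019*Rt.apply([0,1,0]),Rt,np.array(q0))
        if best is None or r[1]+r[2]<best[1]+best[2]: best=r
    print(az,lean,best[0].round(2),round(best[1],4),round(best[2],3))
E
```

```text
1 [ 0.001  0.282 -0.001  0.522  0.441  0.076  0.132  0.331] [0.0001 0.0001 0.0003 0.0001 0.    ] 0.0
-1 [ 0.89   0.179 -0.077  0.519 -0.343 -0.156  0.769 -0.33 ] [0.003  0.0125 0.0113 0.003  0.0012] 1.131
grasp [ 0.442  0.377 -0.757  0.475 -0.697  1.631] 0.0 0.0
-60 50 [ 0.45  0.29 -0.8   0.41 -0.7  -1.67] 0.0 0.0
-40 50 [ 0.4   0.16 -1.03  0.03 -0.61 -2.16] 0.0001 0.006
-20 50 [ 0.28  0.08 -1.03  0.04 -0.41 -2.56] 0.0035 0.165
0 50 [ 0.02  0.03 -1.03  0.05  0.    3.14] 0.0051 0.237
20 50 [-0.21  0.07 -1.03  0.04  0.37  2.63] 0.0038 0.18
40 50 [-0.34  0.15 -1.03  0.03  0.59  2.2 ] 0.0006 0.03
60 50 [-0.4   0.27 -0.84  0.36  0.69  1.73] 0.0 0.0
80 50 [-0.39  0.42 -0.59  0.73  0.68  1.29] 0.0 0.0
100 50 [-0.34  0.57 -0.36  1.04  0.59  0.93] 0.0 0.0
120 50 [-0.27  0.68 -0.17  1.26  0.47  0.65] 0.0 0.0
140 50 [-0.18  0.77 -0.02  1.42  0.32  0.41] 0.0 0.0
160 50 [-0.09  0.82  0.08  1.51  0.17  0.2 ] 0.0 0.0
180 50 [0.02 0.84 0.12 1.55 0.01 0.01] 0.0 0.0
200 50 [ 0.12  0.83  0.09  1.52 -0.15 -0.18] 0.0 0.0
220 50 [ 0.22  0.78 -0.    1.43 -0.3  -0.38] 0.0 0.0
240 50 [ 0.31  0.69 -0.15  1.28 -0.45 -0.61] 0.0 0.0
```

Kinematic fit is good to 0.3 mm. A final cap azimuth of about 160° is comfortably reachable, with the hand on the far side and away from the neighbours. Next, approach.

Run:
```python
from h import *
Rt=toolR(112.7,40); t=Rt.apply([0,1,0]); g=np.array([.477,.004,.033])+.019*t
print(g,t); plan(g-.12*t,Rt)
```

```text
[ 0.48171306 -0.00726693  0.01844516] [ 0.24805562 -0.59299605 -0.76604444]
t 2.78 tcp [0.453  0.0831 0.2506] j [ 0.636  0.142 -0.399  1.226 -0.657  1.907] grip 0.0855 F [-0.5  0.1 -0.2]
d_cm [-0.98 11.98  7.47] n>= 3.3933086042988774 rot [-0.016 -0.027 -0.005] deg 1.9 n>= 0.25846149791953693
Rc [[0.932, 0.239, -0.274], [0.363, -0.583, 0.727], [0.013, -0.776, -0.63]]
```

>>> apply_moves(commands=[1, -0.25, 2.4, 1.5, -0.004, -0.006, -0.001, 1, -0.25, 2.4, 1.5, -0.004, -0.006, -0.001, 1, -0.25, 2.4, 1.5, -0.004, -0.006, -0.001, 1, -0.25, 2.4, 1.5, -0.004, -0.006, -0.001, 1, 0, 2.4, 1.5, 0, 0, 0, 1, 0, 0, 0, 0, 0, 0])

```text
time: 3.28
tcp_pos: [0.4509, 0.0645, 0.1058]
eef_rot: [-0.415, 0.888, 0.183, -0.084]
force: [-0.1, -1.5, 0.2]
grip_width: 0.0855
```

Run:
```python
from h import *
Rt=toolR(112.7,40); t=Rt.apply([0,1,0]); g=np.array([.477,.004,.033])+.019*t
plan(g,Rt)
c=eyes.read_camera("scene")["image"]; cv2.imwrite("pics/s1.png",c)
c=eyes.read_camera("top")["image"]; cv2.imwrite("pics/t1.png",cv2.resize(c[180:400,180:500],None,fx=2.4,fy=2.4))
```

```text
t 3.28 tcp [0.4509 0.0645 0.1058] j [ 0.616  0.265 -0.629  0.847 -0.679  1.844] grip 0.0855 F [-0.1 -1.5  0.2]
d_cm [-0.02 11.71 -0.38] n>= 2.8102661537482745 rot [-0.001  0.004  0.008] deg 0.5 n>= 0.07142379486952477
Rc [[0.919, 0.255, -0.3], [0.394, -0.589, 0.706], [0.003, -0.767, -0.642]]
```

View pics/s1.png

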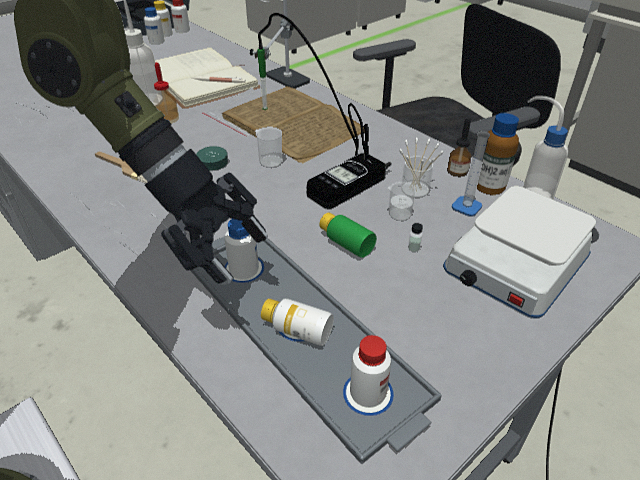

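View pics/t1.png

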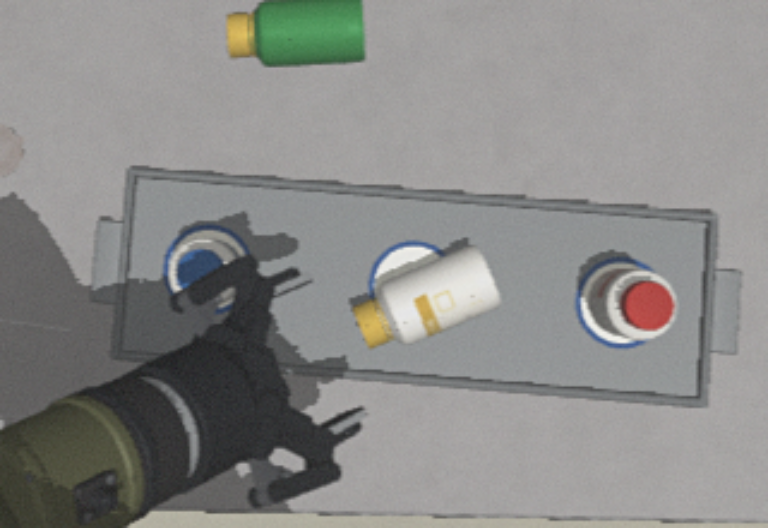

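>>> apply_moves(commands=[0.85, 0, 2.2, -0.08, 0, 0, 0.002, 0.85, 0, 2.2, -0.08, 0, 0, 0.002, 0.85, 0, 2.2, -0.08, 0, 0, 0.002, 0.85, 0, 2.2, -0.08, 0, 0, 0.002, 0.85, 0, 1.5, 0, 0, 0, 0, 0.85, 0, 0.6, 0, 0, 0, 0, 0.85, 0, 0, 0, 0, 0, 0])

```text
time: 3.97
tcp_pos: [0.4954, 0.0041, 0.0398]
eef_rot: [-0.416, 0.887, 0.186, -0.074]
force: [-0.1, 0.3, 0.2]
grip_width: 0.0729
```

Run:
```python
from h import *
Rt=toolR(112.7,40); t=Rt.apply([0,1,0]); g=np.array([.477,.004,.033])+.019*t
plan(g,Rt)
c=eyes.read_camera("scene")["image"]; cv2.imwrite("pics/s2.png",cv2.resize(c[140:420,140:460],None,fx=2,fy=2))
c=eyes.read_camera("top")["image"]; cv2.imwrite("pics/t2.png",cv2.resize(c[220:360,220:480],None,fx=3,fy=3))
```

```text
t 3.97 tcp [0.4954 0.0041 0.0398] j [ 0.452  0.342 -0.723  0.525 -0.699  1.637] grip 0.0729 F [-0.1  0.3  0.2]
d_cm [-1.76  1.93  0.95] n>= 0.6667564905121566 rot [ 0.    -0.01   0.021] deg 1.4 n>= 0.1906016962597668
Rc [[0.92, 0.268, -0.286], [0.391, -0.585, 0.711], [0.023, -0.766, -0.643]]
```

View pics/s2.png

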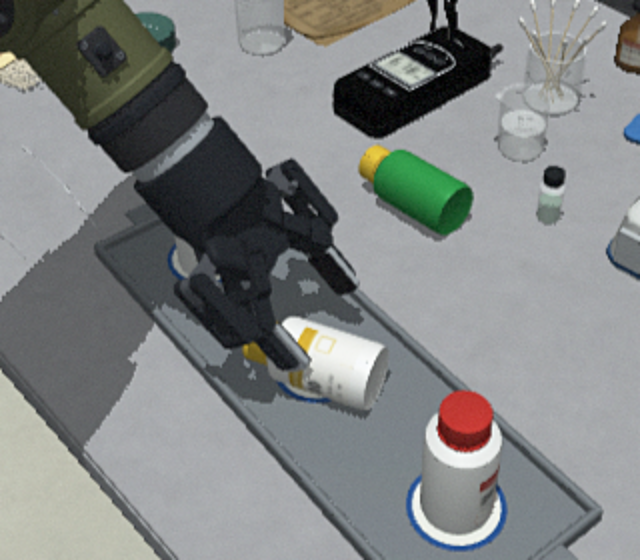

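View pics/t2.png

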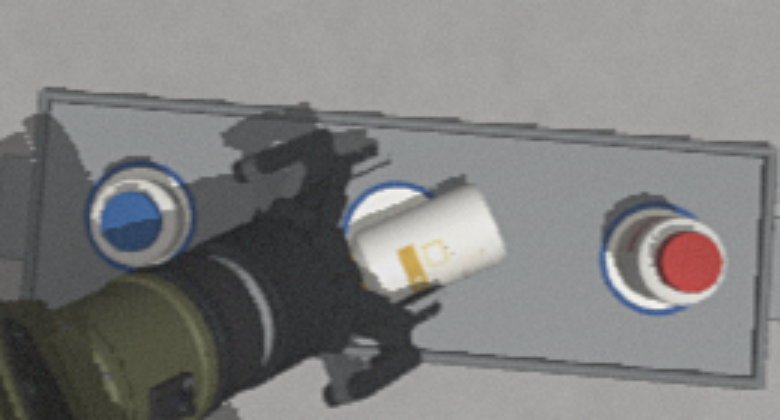

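The tool drifted 1.8 cm sideways, so I correct laterally first and then go on.

>>> apply_moves(commands=[0.85, -0.9, 0, 0.3, 0, 0, 0.007, 0.85, -0.9, 0, 0.4, 0, 0, 0.007, 0.85, 0, 0, 0, 0, 0, 0])

```text
time: 4.32
tcp_pos: [0.4773, 0.005, 0.0377]
eef_rot: [-0.416, 0.888, 0.181, -0.076]
force: [0.6, -0.3, -0.2]
grip_width: 0.0722
```

Run:
```python
from h import *
Rt=toolR(112.7,40); t=Rt.apply([0,1,0]); g=np.array([.477,.004,.033])+.019*t
plan(g,Rt)
```

```text
t 4.32 tcp [0.4773 0.005  0.0377] j [ 0.471  0.333 -0.745  0.541 -0.697  1.671] grip 0.0722 F [ 0.6 -0.3 -0.2]
d_cm [-0.1   2.31  0.24] n>= 0.5581870798487514 rot [-0.    -0.012  0.011] deg 1.0 n>= 0.13271014134046893
Rc [[0.923, 0.259, -0.285], [0.384, -0.588, 0.712], [0.016, -0.766, -0.642]]
```

>>> apply_moves(commands=[0.85, -0.05, 0.8, 0.1, 0, -0.005, 0.004, 0.85, -0.1, 0.8, 0.1, 0, -0.005, 0.004, 0.85, -0.1, 0.6, 0, 0, 0, 0, 0.85, 0, 0, 0, 0, 0, 0])

```text
time: 4.65
tcp_pos: [0.4804, -0.0069, 0.0186]
eef_rot: [-0.415, 0.888, 0.181, -0.082]
force: [-0.1, 0.3, 0.5]
grip_width: 0.0726
```

Run:
```python
from h import *
Rt=toolR(112.7,40); t=Rt.apply([0,1,0]); g=np.array([.477,.004,.033])+.019*t
plan(g,Rt)
c=eyes.read_camera("scene")["image"]; cv2.imwrite("pics/s3.png",cv2.resize(c[200:400,180:420],None,fx=3,fy=3))
c=eyes.read_camera("top")["image"]; cv2.imwrite("pics/t3.png",cv2.resize(c[220:360,220:480],None,fx=3,fy=3))
```

```text
t 4.65 tcp [ 0.4804 -0.0069  0.0186] j [ 0.444  0.365 -0.764  0.475 -0.697  1.627] grip 0.0726 F [-0.1  0.3  0.5]
d_cm [ 0.1   0.07 -0.06] n>= 0.03259117987202905 rot [-0.001  0.001  0.006] deg 0.3 n>= 0.04820276540941635
Rc [[0.921, 0.253, -0.297], [0.39, -0.59, 0.707], [0.004, -0.766, -0.642]]
```

View pics/s3.png

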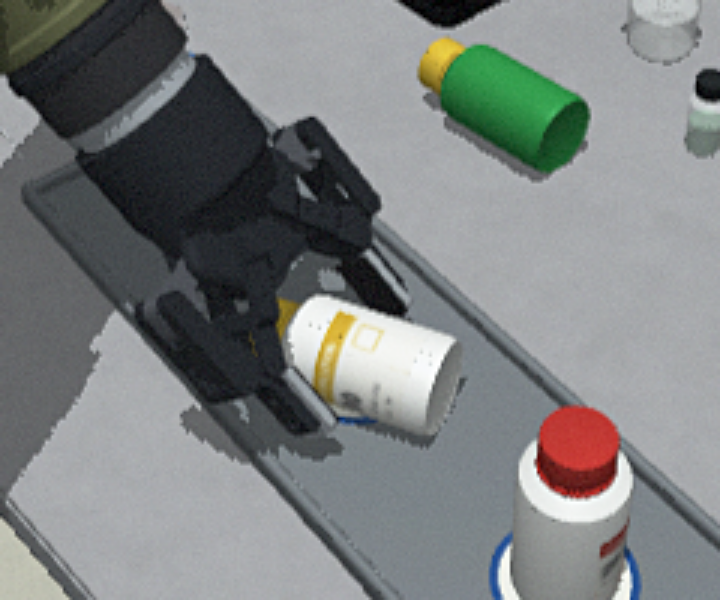

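View pics/t3.png

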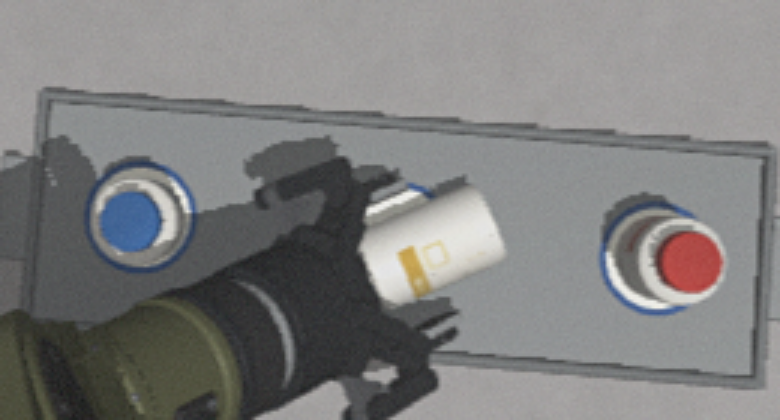

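The fingers straddle the body, so I close.

>>> apply_moves(commands=[0, 0, 0, 0, 0, 0, 0, 0, 0, 0, 0, 0, 0, 0, 0, 0, 0, 0, 0, 0, 0, 0, 0, 0, 0, 0, 0, 0, 0, 0, 0, 0, 0, 0, 0, 0, 0, 0, 0, 0, 0, 0], force=50)

```text
time: 5.25
tcp_pos: [0.481, -0.0065, 0.0194]
eef_rot: [-0.415, 0.888, 0.181, -0.082]
force: [-0.4, -0.4, -0.3]
grip_width: 0.0461
```

Run:
```python
from h import *
Rt=toolR(112.7,40); t=Rt.apply([0,1,0]); g=np.array([.477,.004,.033])+.019*t
plan(g,Rt)
c=eyes.read_camera("scene")["image"]; cv2.imwrite("pics/s4.png",cv2.resize(c[200:400,180:420],None,fx=3,fy=3))
import kin
x,e=kin.fit(); q=manip.read_state()["joint_pos"]
for i in range(11):
    f=i/10; Rt=toolR(112.7+47.3*f,40-90*f); t=Rt.apply([0,1,0])
    p=np.array([.483,.008,.20])+.019*t; q,a,b=kin.ik(x,p,Rt,q); print(round(f,1),q.round(2),round(a,4),round(b,3))
```

```text
t 5.25 tcp [ 0.481  -0.0065  0.0194] j [ 0.444  0.364 -0.762  0.477 -0.697  1.628] grip 0.0461 F [-0.4 -0.4 -0.3]
d_cm [ 0.04  0.13 -0.01] n>= 0.03327392650749283 rot [-0.001 -0.     0.006] deg 0.3 n>= 0.04853575765167271
Rc [[0.921, 0.253, -0.296], [0.389, -0.59, 0.707], [0.005, -0.766, -0.642]]
0.0 [ 0.44  0.14 -0.57  0.9  -0.7   1.63] 0.0 0.0
0.1 [ 0.35  0.05 -0.59  0.85 -0.54  1.42] 0.0 0.0
0.2 [ 0.25  0.02 -0.57  0.85 -0.36  1.24] 0.0 0.0
0.3 [ 0.14  0.03 -0.52  0.9  -0.2   1.06] 0.0 0.0
0.4 [ 0.05  0.09 -0.45  0.99 -0.05  0.89] 0.0 0.0
0.5 [-0.02  0.18 -0.35  1.11  0.06  0.74] 0.0 0.0
0.6 [-0.07  0.29 -0.23  1.26  0.14  0.59] 0.0 0.0
0.7 [-0.1   0.42 -0.09  1.42  0.19  0.46] 0.0 0.0
0.8 [-0.12  0.55  0.05  1.59  0.21  0.34] 0.0 0.0
0.9 [-0.12  0.7   0.19  1.76  0.21  0.24] 0.0 0.0
1.0 [-0.1   0.84  0.34  1.93  0.19  0.16] 0.0 0.0
```

View pics/s4.png

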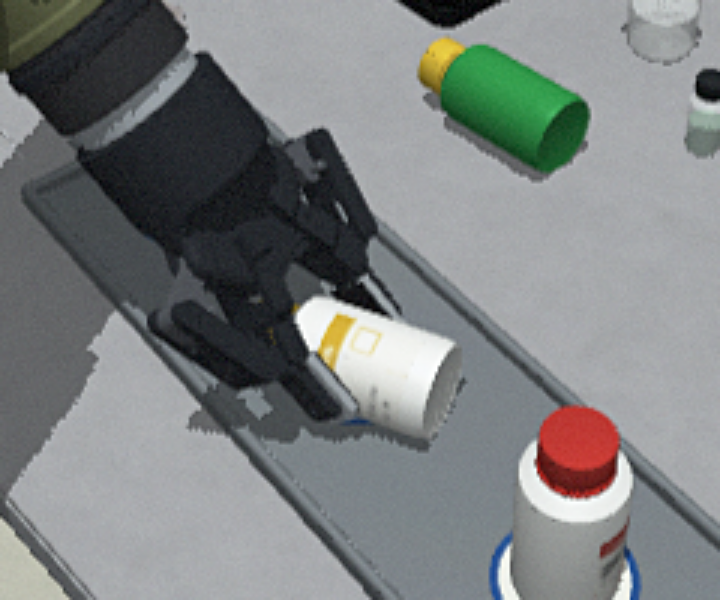

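Gripped at 46 mm. Lifting.

>>> apply_moves(commands=[0, 0, -0.8, -0.65, 0, 0, 0, 0, 0, -1.6, -1.3, 0, 0, 0, 0, 0, -2.3, -1.93, 0, 0, 0, 0, 0, -2.3, -1.93, 0, 0, 0, 0, 0, -2.3, -1.93, 0, 0, 0, 0, 0, -2.3, -1.93, 0, 0, 0, 0, 0, -1.5, -1.2, 0, 0, 0, 0, 0, 0, 0, 0, 0, 0])

```text
time: 5.97
tcp_pos: [0.4764, -0.0067, 0.1937]
eef_rot: [-0.416, 0.887, 0.179, -0.086]
force: [0.7, 0.6, -2.2]
grip_width: 0.0463
```

Run:
```python
from h import *
Rt=toolR(160,-50); t=Rt.apply([0,1,0])
plan(np.array([.483,.008,.20])+.019*t,Rt)
c=eyes.read_camera("scene")["image"]; cv2.imwrite("pics/s5.png",c)
pc,Rc=tcp()
# constant-screw rotation about the grasp point: per-row tool shift
w=(Rc.inv()*Rt).as_rotvec()/18; off=np.array([0,-.019,0]); d=off-R.from_rotvec(w).apply(off); print("per row /18",w.round(4),"shift cm",(d*100).round(3))
import kin
x,e=kin.fit(); q=manip.read_state()["joint_pos"]; qs=[q]
for i in range(1,19):
    Rr=Rc*R.from_rotvec(w*i); p=pc+Rc.apply(off)-Rr.apply(off); q,a,b=kin.ik(x,p,Rr,q); qs.append(q); 
    if i%3==0: print(q.round(2),round(a,4),round(b,3), p[2].round(3))
print(np.abs(np.diff(qs,axis=0)).max(0)*12)
```

```text
t 5.97 tcp [ 0.4764 -0.0067  0.1937] j [ 0.445  0.104 -0.584  0.924 -0.692  1.629] grip 0.0463 F [ 0.7  0.6 -2.2]
d_cm [ 0.11 -0.88  1.99] n>= 0.5214685038827573 rot [ 1.467 -0.904  0.078] deg 98.8 n>= 13.80363187195474
Rc [[0.921, 0.246, -0.302], [0.39, -0.589, 0.708], [-0.004, -0.77, -0.639]]
per row /18 [ 0.0815 -0.0502  0.0043] shift cm [-0.012 -0.006  0.154]
[ 0.3   0.08 -0.52  0.97 -0.45  1.33] 0.0 0.0 0.19
[ 0.16  0.13 -0.4   1.09 -0.23  1.06] 0.0 0.0 0.188
[ 0.05  0.25 -0.25  1.26 -0.05  0.82] 0.0 0.0 0.188
[-0.04  0.42 -0.07  1.46  0.07  0.58] 0.0 0.0 0.189
[-0.09  0.61  0.11  1.69  0.15  0.36] 0.0 0.0 0.191
[-0.11  0.81  0.3   1.92  0.18  0.15] 0.0 0.0 0.194
[0.58604989 0.80582138 0.75319841 0.93000849 0.96620914 1.25873048]
```

View pics/s5.png

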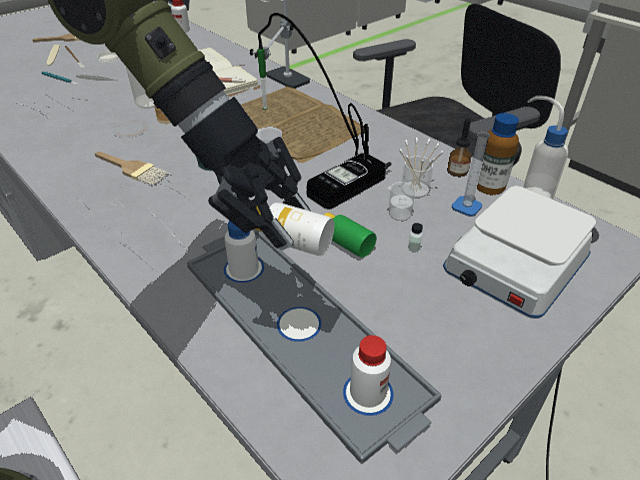

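The bottle is held and the middle ring is clear at scene (299,323). Now the turn and tilt about the grasp point.

>>> apply_moves(commands=[0, 0, 0, 0.15, 0.0815, -0.05, 0.0043, 0, 0, 0, 0.15, 0.0815, -0.05, 0.0043, 0, 0, 0, 0.15, 0.0815, -0.05, 0.0043, 0, 0, 0, 0.15, 0.0815, -0.05, 0.0043, 0, 0, 0, 0.15, 0.0815, -0.05, 0.0043, 0, 0, 0, 0.15, 0.0815, -0.05, 0.0043, 0, 0, 0, 0.15, 0.0815, -0.05, 0.0043, 0, 0, 0, 0.15, 0.0815, -0.05, 0.0043, 0, 0, 0, 0.15, 0.0815, -0.05, 0.0043, 0, 0, 0, 0, 0, 0, 0])

```text
time: 6.85
tcp_pos: [0.4601, 0.0055, 0.1708]
eef_rot: [0.663, -0.623, -0.204, 0.361]
force: [0.3, -0.2, -1.9]
grip_width: 0.0464
```

Run:
```python
from h import *
Rt=toolR(160,-50); t=Rt.apply([0,1,0])
plan(np.array([.483,.008,.20])+.019*t,Rt)
c=eyes.read_camera("scene")["image"]; cv2.imwrite("pics/s6.png",c)
```

```text
t 6.85 tcp [0.4601 0.0055 0.1708] j [ 0.033  0.288 -0.252  1.26  -0.029  0.779] grip 0.0464 F [ 0.3 -0.2 -1.9]
d_cm [ 0.85 -1.89  0.08] n>= 0.4970652711947323 rot [ 0.683 -0.427  0.03 ] deg 46.2 n>= 6.4506893954326125
Rc [[0.656, -0.225, -0.72], [0.733, -0.036, 0.679], [-0.179, -0.974, 0.141]]
```

View pics/s6.png

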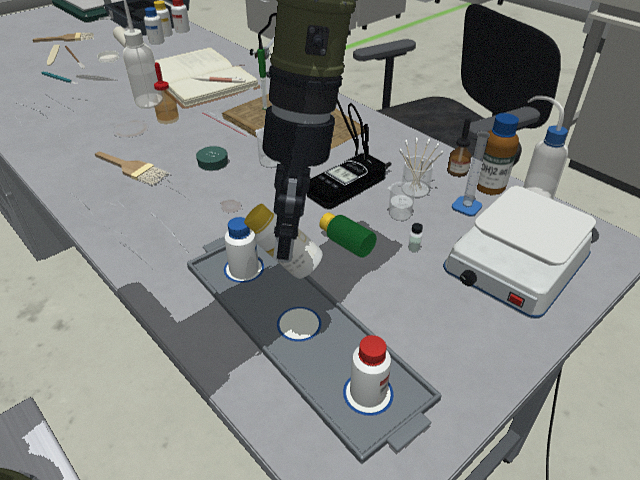

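>>> apply_moves(commands=[0, 0.08, -0.2, 0.15, 0.076, -0.0475, 0.0035, 0, 0.08, -0.2, 0.15, 0.076, -0.0475, 0.0035, 0, 0.08, -0.2, 0.15, 0.076, -0.0475, 0.0035, 0, 0.08, -0.2, 0.15, 0.076, -0.0475, 0.0035, 0, 0.08, -0.2, 0.15, 0.076, -0.0475, 0.0035, 0, 0.08, -0.2, 0.15, 0.076, -0.0475, 0.0035, 0, 0.08, -0.2, 0.15, 0.076, -0.0475, 0.0035, 0, 0.08, -0.2, 0.15, 0.076, -0.0475, 0.0035, 0, 0.08, -0.2, 0.15, 0.076, -0.0475, 0.0035, 0, 0, 0, 0, 0, 0, 0, 0, 0, 0, 0, 0, 0, 0])

```text
time: 7.82
tcp_pos: [0.4545, 0.0209, 0.1793]
eef_rot: [0.766, -0.273, -0.19, 0.55]
force: [-0.2, -0.4, -1.0]
grip_width: 0.0461
```

Run:
```python
from h import *
Rt=toolR(160,-50); t=Rt.apply([0,1,0])
plan(np.array([.486,.011,.20])+.019*t,Rt)
for n in("scene","top"):
    c=eyes.read_camera(n); cv2.imwrite(f"pics/{n}7.png",c["image"])
```

```text
t 7.82 tcp [0.4545 0.0209 0.1793] j [-0.086  0.836  0.296  1.91   0.182  0.161] grip 0.0461 F [-0.2 -0.4 -1. ]
d_cm [ 0.1  -1.97 -0.5 ] n>= 0.4879573007752026 rot [-0.02   0.005 -0.022] deg 1.7 n>= 0.2414575222915367
Rc [[0.323, -0.739, -0.591], [0.946, 0.246, 0.21], [-0.01, -0.627, 0.779]]
```

View pics/scene7.png

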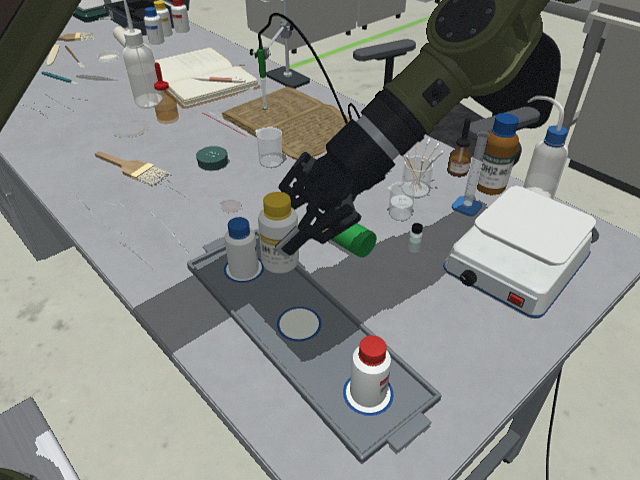

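View pics/top7.png

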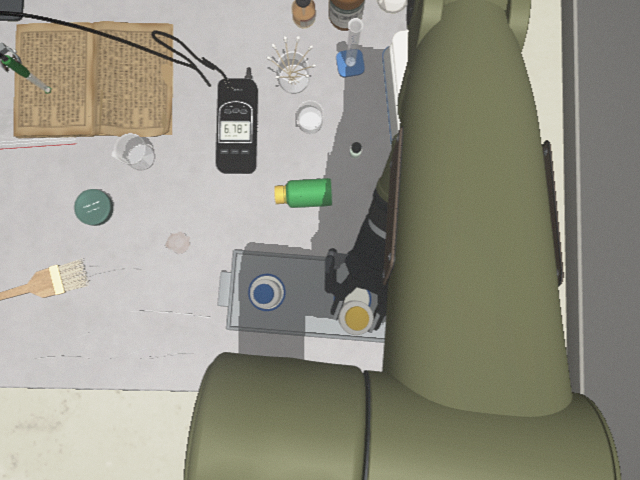

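```bash
cat >> h.py <<'E'
R0=R.from_matrix(np.array([[0.921, 0.253, -0.296], [0.389, -0.59, 0.707], [0.005, -0.766, -0.642]])); P0=np.array([.481,-.0065,.0194])
A0=R0.inv().apply([np.cos(np.radians(112.7)),np.sin(np.radians(112.7)),0]); C0=R0.inv().apply(np.array([.4775,.0035,.030])-P0)
def pred():
    p,r=tcp(); return p+r.apply(C0), r.apply(A0)
def tri(ct,uvt,cs,uvs):
    A=[];b=[]
    for c,uv in((ct,uvt),(cs,uvs)):
        o,d=ray(c,*uv); d/=np.linalg.norm(d); M=np.eye(3)-np.outer(d,d); A.append(M); b.append(M@o)
    return np.linalg.lstsq(np.vstack(A),np.hstack(b),rcond=None)[0]
E
python3 - <<'E'
from h import *
t=eyes.read_camera("top"); s=eyes.read_camera("scene")
ctr,a=pred(); print("pred",ctr,a,"captop",ctr+.049*a)
hsv=lambda im:cv2.cvtColor(im,cv2.COLOR_BGR2HSV)
for n,c,box in(("t",t,(260,360,300,420)),("s",s,(170,290,220,350))):
    im=c["image"].copy(); draw(c,im,ctr,a); y0,y1,x0,x1=box
    cv2.imwrite(f"pics/p{n}.png",cv2.resize(im[y0:y1,x0:x1],None,fx=5,fy=5,interpolation=cv2.INTER_CUBIC))
E
```

```text
pred [0.46494639 0.01818087 0.19250787] [0.01922048 0.00486918 0.99980341] captop [0.4658882  0.01841946 0.24149824]
```

View pics/pt.png

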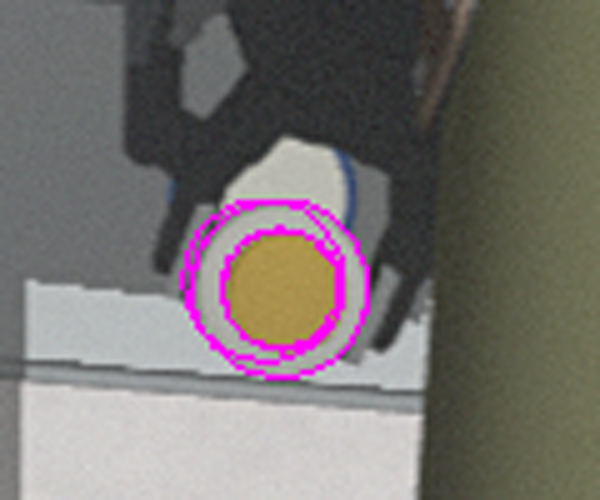

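View pics/ps.png

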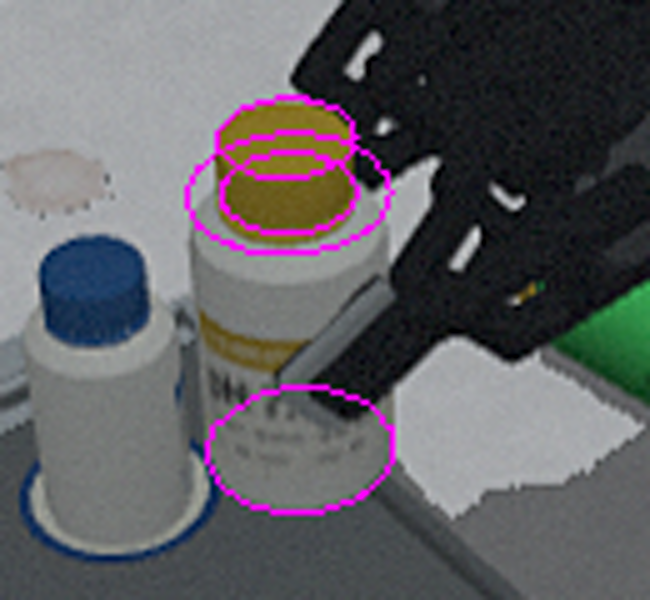

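The prediction overlays both views well, so the bottle has not slipped and stands within 0.02 rad of vertical. Now I work out the move to the place.

```bash
cat >> h.py <<'E'
def toplace(z,xy=(.4865,.011)):
    p,r=tcp(); a=r.apply(A0); v=np.cross(a,[0,0,1]); Rt=R.from_rotvec(v)*r
    tgt=np.array([*xy,z])-Rt.apply(C0); print("ctr",(p+r.apply(C0)).round(4),"a",a.round(4)); plan(tgt,Rt)
E
python3 - <<'E'
from h import *
toplace(.185)
E
```

```text
ctr [0.4649 0.0182 0.1925] a [0.0192 0.0049 0.9998]
t 8.02 tcp [0.4545 0.0209 0.1821] j [-0.087  0.831  0.296  1.912  0.183  0.16 ] grip 0.0463 F [-0.8 -0.6 -1.8]
d_cm [ 0.03 -1.29 -2.04] n>= 0.5791786317235295 rot [-0.017 -0.008 -0.007] deg 1.1 n>= 0.15866490747679832
Rc [[0.323, -0.737, -0.594], [0.946, 0.247, 0.209], [-0.007, -0.629, 0.777]]
```

>>> apply_moves(commands=[0, 0, -0.5, -0.8, -0.006, -0.003, -0.003, 0, 0, -0.5, -0.8, -0.006, -0.003, -0.003, 0, 0, -0.3, -0.44, -0.005, -0.002, -0.001, 0, 0, 0, 0, 0, 0, 0])

```text
time: 8.35
tcp_pos: [0.479, 0.0129, 0.1781]
eef_rot: [0.763, -0.282, -0.204, 0.545]
force: [-0.4, -0.9, -1.7]
grip_width: 0.0459
```

Run:
```python
from h import *
toplace(.085)
```

```text
ctr [0.4891 0.0101 0.1888] a [-0.0135  0.0031  0.9999]
t 8.35 tcp [0.479  0.0129 0.1781] j [-0.096  0.858  0.364  1.922  0.179  0.15 ] grip 0.0459 F [-0.4 -0.9 -1.7]
d_cm [-0.06  6.99 -7.67] n>= 2.487709880333173 rot [0.014 0.001 0.001] deg 0.8 n>= 0.11089234454683577
Rc [[0.323, -0.716, -0.619], [0.946, 0.248, 0.207], [0.005, -0.653, 0.758]]
```

>>> apply_moves(commands=[0, 0, 1.1, -1.2, 0.002, 0, 0, 0, 0, 1.1, -1.2, 0.002, 0, 0, 0, 0, 1.1, -1.2, 0.002, 0, 0, 0, 0, 1.1, -1.2, 0.002, 0, 0, 0, 0, 1.1, -1.2, 0.002, 0, 0, 0, 0, 0.8, -0.9, 0.002, 0, 0, 0, 0, 0, 0, 0, 0, 0])

```text
time: 8.93
tcp_pos: [0.4789, 0.0132, 0.08]
eef_rot: [0.764, -0.28, -0.203, 0.544]
force: [-0.3, 0.1, -1.4]
grip_width: 0.0459
```

Run:
```python
from h import *
toplace(.058)
t=eyes.read_camera("top"); s=eyes.read_camera("scene")
ctr,a=pred()
for n,c,box in(("t",t,(220,360,220,420)),("s",s,(190,420,180,450))):
    im=c["image"].copy(); draw(c,im,ctr,a); y0,y1,x0,x1=box
    cv2.imwrite(f"pics/q{n}.png",cv2.resize(im[y0:y1,x0:x1],None,fx=2.6,fy=2.6,interpolation=cv2.INTER_CUBIC))
```

```text
ctr [0.489  0.0104 0.0906] a [-9.4e-03  6.0e-04  1.0e+00]
t 8.93 tcp [0.4789 0.0132 0.08  ] j [-0.097  0.946  0.296  1.771  0.181  0.149] grip 0.0459 F [-0.3  0.1 -1.4]
d_cm [-0.05  2.32 -2.3 ] n>= 0.7830206269533055 rot [0.009 0.002 0.002] deg 0.5 n>= 0.07571091966964004
Rc [[0.325, -0.718, -0.615], [0.946, 0.251, 0.206], [0.006, -0.649, 0.761]]
```

View pics/qs.png

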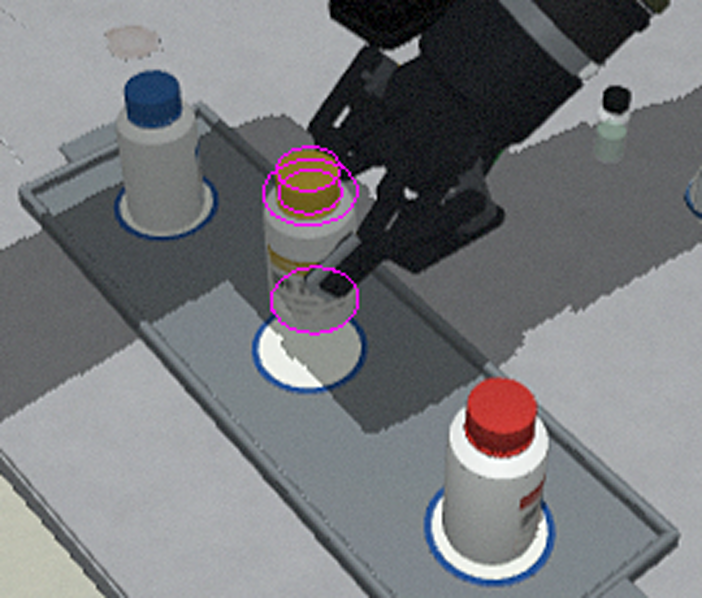

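>>> apply_moves(commands=[0, 0, 0.8, -0.8, 0.003, 0, 0, 0, 0, 0.8, -0.8, 0.003, 0, 0, 0, 0, 0.55, -0.55, 0.003, 0, 0, 0, 0, 0, 0, 0, 0, 0])

```text
time: 9.37
tcp_pos: [0.4788, 0.0142, 0.0514]
eef_rot: [0.765, -0.278, -0.203, 0.544]
force: [-0.6, 0.1, -1.1]
grip_width: 0.0462
```

Run:
```python
from h import *
toplace(.055)
```

```text
ctr [0.4889 0.0113 0.062 ] a [-0.0063 -0.0021  1.    ]
t 9.37 tcp [0.4788 0.0142 0.0514] j [-0.097  0.978  0.287  1.734  0.183  0.147] grip 0.0462 F [-0.6  0.1 -1.1]
d_cm [-0.12  0.62 -0.39] n>= 0.17803967520426073 rot [0.005 0.003 0.003] deg 0.4 n>= 0.05357169054473718
Rc [[0.325, -0.72, -0.613], [0.946, 0.253, 0.205], [0.008, -0.646, 0.763]]
```

>>> apply_moves(commands=[0, -0.05, 0.17, -0.15, 0.003, 0.002, 0.002, 0, -0.05, 0.17, -0.15, 0.002, 0, 0, 0, 0, 0, 0, 0, 0, 0])

```text
time: 9.62
tcp_pos: [0.4777, 0.0135, 0.0464]
eef_rot: [0.765, -0.277, -0.2, 0.546]
force: [0.1, 0.8, -2.4]
grip_width: 0.046
```

>>> apply_moves(commands=[0, 0, 0.1, -0.1, 0, 0, 0, 0, 0, 0, 0, 0, 0, 0])

```text
time: 9.78
tcp_pos: [0.4777, 0.0135, 0.0451]
eef_rot: [0.765, -0.277, -0.2, 0.545]
force: [0.8, 0.4, -1.3]
grip_width: 0.046
```

Run:
```python
from h import *
toplace(.055)
```

```text
ctr [0.4879 0.0107 0.0556] a [ 1.e-04 -1.e-03  1.e+00]
t 9.78 tcp [0.4777 0.0135 0.0451] j [-0.097  0.988  0.288  1.73   0.181  0.148] grip 0.046 F [ 0.8  0.4 -1.3]
d_cm [-0.02  0.15  0.04] n>= 0.038445673118431084 rot [-0.     0.001  0.001] deg 0.1 n>= 0.008375256438478805
Rc [[0.325, -0.724, -0.608], [0.946, 0.252, 0.205], [0.005, -0.642, 0.767]]
```

>>> apply_moves(commands=[0, 0, 0.1, -0.1, 0, 0, 0, 0, 0, 0, 0, 0, 0, 0])

```text
time: 9.95
tcp_pos: [0.4778, 0.0135, 0.0439]
eef_rot: [0.765, -0.277, -0.2, 0.545]
force: [-0.0, 0.4, -1.8]
grip_width: 0.0461
```

>>> apply_moves(commands=[0, 0, 0.08, -0.08, 0, 0, 0, 0, 0, 0, 0, 0, 0, 0])

```text
time: 10.12
tcp_pos: [0.4779, 0.0135, 0.043]
eef_rot: [0.765, -0.277, -0.201, 0.545]
force: [0.3, 0.5, -0.6]
grip_width: 0.0459
```

Run:
```python
from h import *
toplace(.055)
t=eyes.read_camera("top"); s=eyes.read_camera("scene")
ctr,a=pred()
for n,c,box in(("s",s,(220,400,220,420)),):
    im=c["image"].copy(); draw(c,im,ctr,a); y0,y1,x0,x1=box
    cv2.imwrite(f"pics/r{n}.png",cv2.resize(im[y0:y1,x0:x1],None,fx=3.3,fy=3.3,interpolation=cv2.INTER_CUBIC))
```

```text
ctr [0.4882 0.0107 0.0536] a [-1.3e-03 -9.0e-04  1.0e+00]
t 10.12 tcp [0.4779 0.0135 0.043 ] j [-0.097  0.99   0.287  1.726  0.182  0.148] grip 0.0459 F [ 0.3  0.5 -0.6]
d_cm [-0.03  0.03  0.22] n>= 0.05370534469939527 rot [0.001 0.001 0.001] deg 0.1 n>= 0.012848810374955269
Rc [[0.325, -0.723, -0.609], [0.946, 0.252, 0.205], [0.005, -0.643, 0.766]]
```

View pics/rs.png

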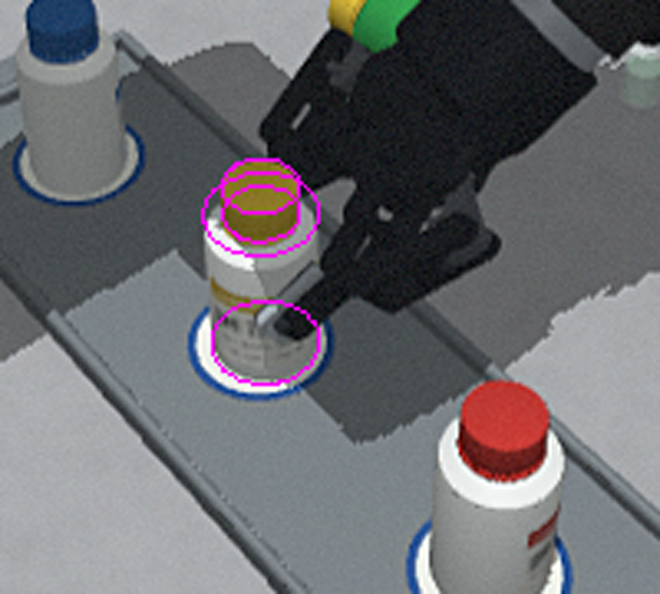

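>>> apply_moves(commands=[0, 0, 0.07, -0.08, 0, 0, 0, 0, 0, 0, 0, 0, 0, 0])

```text
time: 10.38
tcp_pos: [0.4781, 0.0135, 0.0429]
eef_rot: [0.765, -0.277, -0.201, 0.545]
force: [0.2, -0.3, -0.7]
grip_width: 0.0459
```

>>> apply_moves(commands=[0, 0, 0.07, -0.08, 0, 0, 0, 0, 0, 0, 0, 0, 0, 0])

```text
time: 10.55
tcp_pos: [0.4783, 0.0135, 0.0429]
eef_rot: [0.765, -0.277, -0.201, 0.545]
force: [0.2, 1.0, -1.7]
grip_width: 0.0459
```

>>> apply_moves(commands=[0, 0, 0.13, -0.15, 0, 0, 0, 0, 0, 0, 0, 0, 0, 0])

```text
time: 10.72
tcp_pos: [0.4786, 0.0135, 0.043]
eef_rot: [0.766, -0.277, -0.201, 0.545]
force: [0.1, -0.2, -1.5]
grip_width: 0.0463
```

Run:
```python
from h import *
st=manip.read_state(); print(st["tau"].round(2),st["force"].round(2),st["ft_torque"].round(2))
toplace(.055)
t=eyes.read_camera("top"); s=eyes.read_camera("scene")
cv2.imwrite("pics/s9.png",s["image"]);cv2.imwrite("pics/t9.png",t["image"])
st=manip.read_state(); print(st["tau"].round(2),st["force"].round(2),st["ft_torque"].round(2))
```

```text
[ 0.000e+00 -7.734e+01  2.234e+01  8.580e+00  5.600e-01  1.000e-02] [ 0.11 -0.23 -1.5 ] [-0.3  -0.98  0.01]
ctr [0.4888 0.0106 0.0536] a [-0.002 -0.001  1.   ]
t 10.72 tcp [0.4786 0.0135 0.043 ] j [-0.097  0.99   0.288  1.727  0.182  0.149] grip 0.0463 F [ 0.1 -0.2 -1.5]
d_cm [-0.04  0.09  0.26] n>= 0.06618974243496499 rot [0.002 0.001 0.001] deg 0.1 n>= 0.01766876818888621
Rc [[0.326, -0.723, -0.61], [0.945, 0.253, 0.206], [0.005, -0.643, 0.766]]
[ 4.500e-01 -7.374e+01  2.068e+01  7.050e+00  4.900e-01 -3.000e-02] [ 1.63 -1.54  3.43] [-0.19 -0.56 -0.  ]
```

View pics/s9.png

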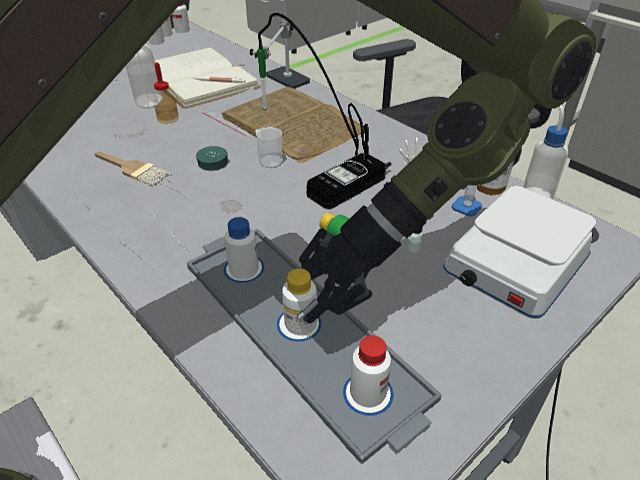

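View pics/t9.png

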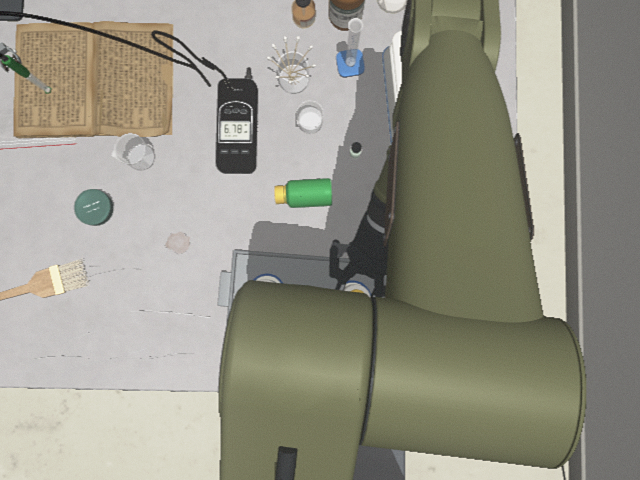

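The bottle bottoms out (z stopped falling, force +3.4 N) inside the ring at scene (299,325). Releasing.

>>> apply_moves(commands=[0.65, 0, 0, 0, 0, 0, 0, 0.75, 0, 0, 0, 0, 0, 0, 0.85, 0, 0, 0, 0, 0, 0, 0.85, 0, 0, 0, 0, 0, 0, 0.85, 0, 0, 0, 0, 0, 0])

```text
time: 11.23
tcp_pos: [0.4779, 0.0137, 0.0418]
eef_rot: [0.766, -0.277, -0.2, 0.545]
force: [0.7, 0.1, 0.1]
grip_width: 0.0724
```

Run:
```python
from h import *
toplace(.055)
s=eyes.read_camera("scene")
cv2.imwrite("pics/s10.png",cv2.resize(s["image"][220:420,200:440],None,fx=3,fy=3))
```

```text
ctr [0.4882 0.0109 0.0524] a [-5.0e-04 -1.4e-03  1.0e+00]
t 11.23 tcp [0.4779 0.0137 0.0418] j [-0.097  0.992  0.287  1.725  0.182  0.149] grip 0.0724 F [0.7 0.1 0.1]
d_cm [-0.05 -0.05  0.31] n>= 0.07485747104828495 rot [0.    0.001 0.001] deg 0.1 n>= 0.011759828798763257
Rc [[0.326, -0.724, -0.608], [0.945, 0.253, 0.206], [0.005, -0.642, 0.766]]
```

View pics/s10.png

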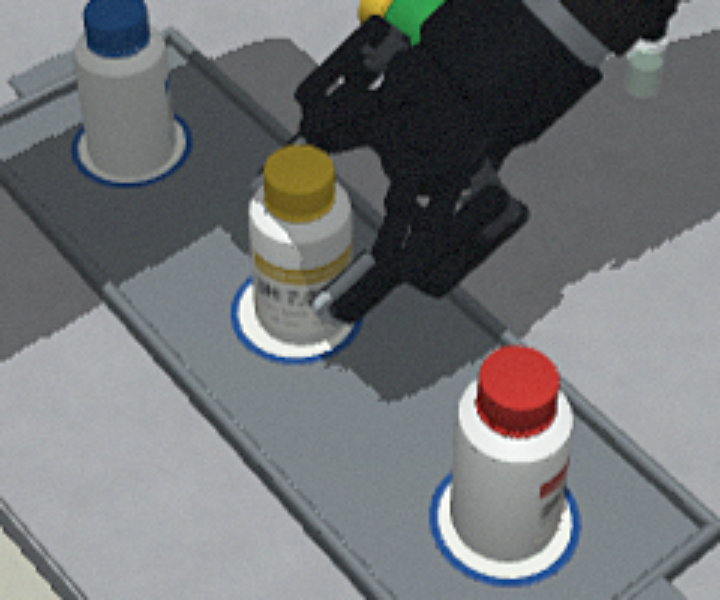

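The bottle stands free. Retreating along the tool axis in small steps.

>>> apply_moves(commands=[0.95, 0, -0.8, 0, 0, 0, 0, 0.95, 0, -1.0, 0, 0, 0, 0, 0.95, 0, -1.0, 0, 0, 0, 0, 0.95, 0, 0, 0, 0, 0, 0])

```text
time: 11.62
tcp_pos: [0.4989, 0.0063, 0.0612]
eef_rot: [0.766, -0.276, -0.2, 0.545]
force: [0.6, 0.1, 0.1]
grip_width: 0.081
```

Run:
```python
from h import *
pc,Rc=tcp(); print(Rc.inv().apply(pc-np.array([.4779,.0137,.0418]))*100, manip.read_state()["force"])
```

```text
[-0.00714146 -2.94609804  0.06194748] [0.60881763 0.10740142 0.12139042]
```

>>> apply_moves(commands=[1, 0, -1.5, 0, 0, 0, 0, 1, 0, -1.5, 0, 0, 0, 0, 1, 0, -1.8, 0, 0, 0, 0, 1, 0, -1.8, 0, 0, 0, 0, 1, 0, -1.8, 0, 0, 0, 0, 1, 0, -1.5, 0, 0, 0, 0, 1, 0, 0, 0, 0, 0, 0, 1, 0, 0, 0, 0, 0, 0])

```text
time: 12.28
tcp_pos: [0.5725, -0.0197, 0.1264]
eef_rot: [0.766, -0.276, -0.199, 0.546]
force: [-0.2, 0.3, -0.7]
grip_width: 0.0851
```

Run:
```python
from h import *
print(manip.read_state()["force"])
t=eyes.read_camera("top"); s=eyes.read_camera("scene"); z=np.array([0,0,1.])
im=s["image"].copy()
for xy in((.4865,.011),(.4943,.1566),(.4785,-.1362)): draw(s,im,np.array([*xy,.055]),z)
cv2.imwrite("pics/s11.png",cv2.resize(im[200:430,170:450],None,fx=2.6,fy=2.6)); cv2.imwrite("pics/t11.png",t["image"])
a=cv2.imread("pics/scene0.png").astype(int);
for n,(y0,y1,x0,x1) in {"red":(330,420,335,400),"blue":(215,285,218,268)}.items():
    g=lambda I:cv2.cvtColor(I.astype(np.uint8),cv2.COLOR_BGR2HSV)
    for I in(a,s["image"]):
        h=g(I[y0:y1,x0:x1]); m=((h[...,0]<8)|(h[...,0]>172))&(h[...,1]>150) if n=="red" else (abs(h[...,0].astype(int)-108)<10)&(h[...,1]>150)
        ys,xs=np.nonzero(m); print(n,m.sum(),xs.mean()+x0,ys.mean()+y0)
```

```text
[-0.1643431   0.30885391 -0.67897795]
red 673 372.20059435364044 350.53046062407134
red 678 372.20501474926255 350.4542772861357
blue 477 239.42348008385744 236.73165618448638
blue 463 239.4449244060475 236.63498920086394
```

View pics/s11.png

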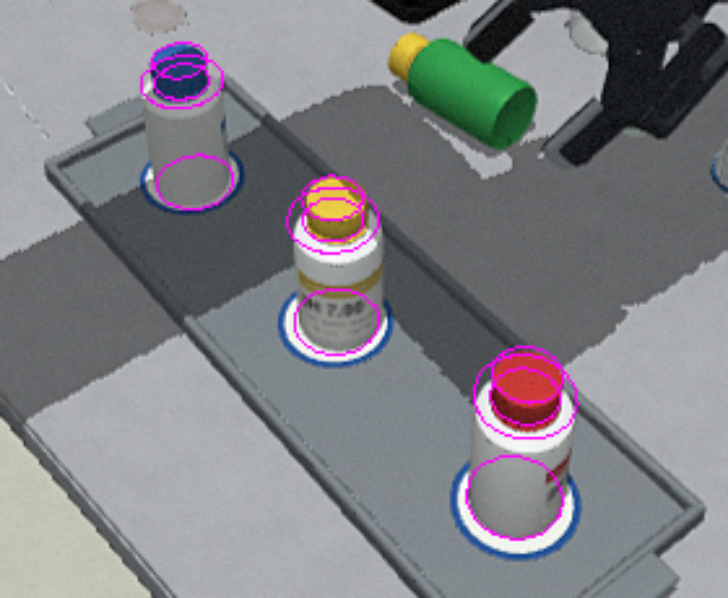

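The bottle stands centred in the ring, the neighbours have not moved, and the hand is clear. Handing in.

```bash
python3 -c "
from rig import manip
print(manip.sign_off())"
```

```text
the job is handed in; nothing more can be done
None
```

The yellow-capped bottle is standing upright, cap up, inside the middle ring. I released it and handed the job in after about 12.4 s of the 38 s allowed; sign-off reports no verdict.

I gripped its body with the tool leaned 40° over the cap side, lifted and turned it upright, then set it down until it touched the floor. After letting go I backed straight out.

**Final checks**
- **Position:** in the last scene picture the bottle is centred in the ring, about 2–3 mm from the target, well inside the 20 mm allowed. It looks upright, and the computed tilt just before release was under 0.01 rad.
- **Neighbours:** the red and blue caps are within 0.1 pixel of where they started in the picture, so neither bottle moved.
- **Robot:** the gripper is fully open, the fingertips are at z = 0.126 m (about 12 cm clear of the bottle) and the wrist force is about zero.

**What disagreed along the way**
- On the first approach the tool drifted 1.8 cm sideways. I corrected it before the fingers reached the bottle.
- At set-down the first force readings did not show the floor contact, though the tool had stopped going down. A reading a moment later (+3.4 N) confirmed it.
- The calculated bottle height at contact was 1.4 mm below nominal. That is within the calibration error.

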